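# Register a power board under a pointer and hover its heatsink for a fit check

## Robot

A 6-joint arm with a two-finger parallel gripper is mounted at the origin on the work surface. World frame = base frame: x ahead of the robot, y to its left, z up, the work surface at z = 0. Lengths are in m, angles in rad, forces in N, time in s.
With the tool pointing down it reaches from about 0.35 to 0.875 m from the base axis. Payload 4.2 kg.
Tool frame: the origin (TCP) lies on the centre line of the jaws, within the pads' length; the fingertips stand 8 mm ahead of it and the grasp point (between the pads) lies 11 mm behind it; z points along the fingers, y is the line along which they close (so a half turn about z gives the same grasp; the last joint's range is limited). The gripper opens to 85 mm and grips with 20 to 120 N. Pads are 22 mm wide; open, the fingers measure 114 mm over their backs; the gripper's body (76 mm by 85 mm) begins 54 mm behind the grasp point. The pads swing forward as they close: fully open they stand 13 mm farther back than shut.
Start: joints at [1.571, 0.385, 0.008, 0, -1.194, -0.259], TCP at [0.16, 0.604, 0.239] pointing down, gripper open.
Joint ranges: [-3.14, 3.14], [-1.21, 2.06], [-1.07, 1.41], [-3.16, 2.05], [-2.99, -0.16], [-3.1, 3.1]. Speed limits (rad/s): [2.79, 2.79, 3.14, 3.14, 3.14, 3.14].

## Interface

Orientations are given as a rotation vector (axis times angle).
In Python, from workcell import env gives the robot as it stands.
- The arm moves only by the tool step_arm, never from a script. Its argument "series" is a list of rows, each a list of 3 entries, a list of its own where there are three numbers: the shift along the tool's x, y, z in mm, then the turn, a rotation vector about the tool's x, y, z in degrees, then the finger opening in mm, from 0 to 85.4. In form: [[[dx, dy, dz], [wx, wy, wz], fingers], ...]. A call has 1 to 12 rows; each row shifts and turns the commanded pose from where the row before left it, along the tool's axes as they then stand; what a row does not reach is not made up. A row lasts 1/8 s, in which the tool goes at most 62.5 mm and 10.7 degrees, less where a joint would pass 70% of its speed; a pose out of reach is approached as far as the arm can. A call with a gripper value outside its range is refused whole. The fingers move at their own pace and stop on an object; "squeeze" is the grip in N (left out, the last holds). Time passes only in rows, so rows that do not move let the fingers close. It gives the time, the measured TCP pose, the force, the opening and the grip force at its end, in the units of the state.
- env.read_state(): the state, without advancing time (a new reading comes with each control period).
- env.camera(name): name is "scene" or "top"; returns (picture, depth): 420x560x3 uint8, red, green, blue; 420x560 float32, m along the optical axis (not along the pixel's ray), 0 where there is no reading.
- env.camera_params(name): a dict with "K" (3x3 intrinsics, pixels), "T" (4x4, takes a point from camera to world coordinates). Camera axes: x right, y down, z forward; pixel columns grow to the right and rows downward; lengths in m; the calibration is good to about 2 mm. A picture is of the moment at which its call begins. camera_params takes no time and is no camera call.
- env.hand_in(): hands the job in; it is judged then, once.
The state is a dict: "clock": time; "qpos": joint angles; "qd": joint speeds; "tau": joint torques, N m; "eef_pos": TCP position; "tcp_rot": TCP orientation; "ft_force": force on the tool from outside, world axes, zero at the start; "ft_torque": the same for the moment, N m; "opening": finger opening in m; "finger_force": force on a finger pad.
Only numpy, scipy, OpenCV 4.12 (cv2) and the standard library are available. Lean on these libraries where they do the work, as an engineer would, in place of code of your own. Each camera call takes 0.05 s, during which the arm holds its last target. There are 200 camera calls.

## Task

Register the power board on the x-y stage: move its carriage by the black handle until the fixed pointer stands over the round mark, pause there for a second, then until it stands over the cross mark, pause again and leave the carriage there. Then pick up the tall oblong heatsink from the foam, carry it over the capacitors without touching anything on the board, and offer it up for the fit check: stop with it hovering about 6 mm above the bare oblong metal plate on the board, centred, level and lined up with it, not touching. Finish while still holding it there in the gripper, do not set it down, and leave everything else on the bench where it lies.

Things in the scene. Friction and masses are not known exactly. Their poses are not given: they have to be found in the camera images.
- stage: the fixed base of the x-y stage, a dark steel plate 250 x 330 x 10 mm lying on the table, with the pointer's post at its far edge (x +138 mm, y 0, 96 mm tall). Origin: centre of the underside; x points away from the robot (roughly), z up. The carriage slides freely along the base's x (25 mm either way) and y (70 mm either way) only, never turning; friction of about 2 N per axis (plus a little damping, 6 N per m/s) keeps it where it is left
- pointer_tip (a point): the lower tip of the fixed steel pointer, a 6 mm pin that tapers downwards, hung from a bar at 85 to 95 mm above the table; the tip is about 6.5 mm above the board's top face
- carriage: the sliding carriage with the green circuit board screwed on it. Aluminium plate 210 (x) x 180 (y) x 10 mm, origin at the centre of its underside (28.5 mm above the table), axes parallel to the stage base's. The board's top face is 22 mm above this origin (50.5 mm above the table), the board spans x -63 to +100 mm, y -85 to +85 mm. Other parts on the board rise no more than 13 mm above it, except the row of capacitors
- handle_top (a point): top centre of the carriage's handle, an upright round black knob 20 mm in diameter and 27 mm tall on a thinner 12 mm stem, at the carriage's edge towards the robot (carriage x -88 mm, y 0); its top is 82.5 mm above the table and 32 mm above the board
- mark_round (a point): centre of the round brass mark on the board (a 9 mm disc), at carriage x +82, y -50 mm, on the board's top face
- mark_cross (a point): centre of the cross-shaped brass mark on the board (14 mm wide), at carriage x +70, y +45 mm, on the board's top face
- spreader (a point): centre of the top face of the bare aluminium plate on the board over which the heatsink belongs, 60 mm (x) x 30 mm (y), standing 6 mm above the board (top 56.5 mm above the table), at carriage x 0, y +20 mm; axes parallel to the carriage's
- capacitors: row of four upright black capacitors, 22 mm across, fixed along the board's edge at carriage y -64 mm (carriage x -61 to +45 mm); their tops are 45 mm above the board, 95.5 mm above the table. Origin: on the board's top face below the middle of the board. They must not be bumped
- heatsink: the heatsink to carry: aluminium with upright fins along its length, 60 mm (its x) x 30 mm (its y), 50 mm tall, about 0.12 kg. Origin: centre of its underside; z up. It stands on the foam; its two long flat sides, 30 mm apart, are the ones to grip
- foam: flat pinkish foam slab, fixed and firm, 260 (x) x 160 (y) x 30 mm. Origin: centre of its underside
- spare: the other heatsink: a square low aluminium heatsink, 44 x 44 mm, 18 mm tall, also on the foam; leave it. Origin: centre of underside
- flux: small white bottle, 40 mm across, 100 mm tall. Origin: centre of underside
- tray: grey open tray with two compartments, 130 x 80 x 30 mm. Origin: centre of underside
There are look-alikes about, which are no part of the job. Leave any yellow look-alike of the heatsink alone.

How it is judged:
By the outcome, as a careful person would: the job done as asked, in the order asked, and still so for the second after the job is handed in, while the arm keeps its last pose, push and grip.
It also fails if it takes over 61 s, if anything falls off the work surface, if the arm or the gripper's body presses on something with over 40 N, if the wrist force passes 120 N, or if a joint passes its speed limit or range.

## Working session

There is one attempt and no reset: what is moved stays moved. The work goes in short steps, Python scripts to look and compute and a tool call to move; the robot and the scene stay as the last step left them, time stands still between calls to the robot, and variables do not carry over. Pictures are saved under pics/ and viewed, at most 10 in all, crops included, and the job is handed in when it is done.

Besides the shell and the picture viewer there is one more tool, called after "Request:" by a JSON object that holds its "name" and its "arguments", one argument or row to a line. step_arm: Moves the arm, as the interface text tells. Its arguments: {"type":"object","properties":{"series":{"type":"array","items":{"type":"array"}},"squeeze":{"type":"number"}},"required":["series"]}

```bash
mkdir -p pics; cat > h.py <<'E'
import numpy as np, cv2
from workcell import env
def snap(name,fn,crop=None,scale=1):
    p,d=env.camera(name); np.savez('pics/'+fn+'.npz',p=p,d=d)
    show(p,fn,crop,scale); return p,d
def show(p,fn,crop=None,scale=1):
    if crop: x0,y0,x1,y1=crop; p=p[y0:y1,x0:x1]
    p=cv2.resize(p,None,fx=scale,fy=scale,interpolation=cv2.INTER_CUBIC)
    cv2.imwrite('pics/'+fn+'.png',cv2.cvtColor(p,cv2.COLOR_RGB2BGR))
def world(name,u,v,z=None,d=None):
    c=env.camera_params(name);K,T=np.array(c['K']),np.array(c['T'])
    r=np.linalg.inv(K)@[u,v,1]
    if z is None: s=d
    else: s=(z-T[2,3])/(T[:3,:3]@r)[2]
    return T[:3,:3]@(r*s)+T[:3,3]
def pix(name,P):
    c=env.camera_params(name);K,T=np.array(c['K']),np.array(c['T'])
    q=K@(T[:3,:3].T@(np.array(P)-T[:3,3])); return q[:2]/q[2]
E
python3 - <<'E'
from h import *
snap('top','t0',scale=1.4);snap('scene','s0',scale=1.4)
for n in('top','scene'):print(env.camera_params(n))
print(env.read_state())
E
```

```text
{'K': array([[411.51429995,   0.        , 285.33637407],
       [  0.        , 411.51429995, 212.28246362],
       [  0.        ,   0.        ,   1.        ]]), 'T': array([[ 0.01840393, -0.97444153,  0.22388612,  0.26025527],
       [-0.9998296 , -0.0182583 ,  0.00272077, -0.06503953],
       [ 0.00143655, -0.22389804, -0.97461151,  1.20959169],
       [ 0.        ,  0.        ,  0.        ,  1.        ]])}
{'K': array([[465.95092895,   0.        , 280.39433184],
       [  0.        , 465.95092895, 206.69292502],
       [  0.        ,   0.        ,   1.        ]]), 'T': array([[-0.27442941,  0.82195983, -0.49906968,  1.1026109 ],
       [ 0.9615785 ,  0.23055597, -0.14903265,  0.11698885],
       [-0.00743536, -0.52079362, -0.85365024,  1.09743828],
       [ 0.        ,  0.        ,  0.        ,  1.        ]])}
{'clock': 0.1, 'qpos': array([ 1.57058794e+00,  3.85501136e-01,  6.76459802e-03, -4.09164622e-04,
       -1.19398905e+00, -2.58599666e-01]), 'qd': array([ 0.00091736, -0.00153357,  0.00343899,  0.00170605, -0.0005199 ,
       -0.00043392]), 'tau': array([ 3.98239581e-05, -3.93318772e+01,  1.88928294e+01,  4.19790074e+00,
       -2.59904788e-03,  4.62652125e-06]), 'eef_pos': array([0.15981557, 0.60370744, 0.23832264]), 'tcp_rot': array([ 3.11334936e+00, -4.05382812e-01, -2.01854599e-04]), 'ft_force': array([-0.33750085,  0.56083135, -0.29062394]), 'ft_torque': array([ 0.01806726, -0.00796826,  0.00055518]), 'finger_force': 0.0, 'opening': 0.08542575602051024}
```

View pics/t0.png

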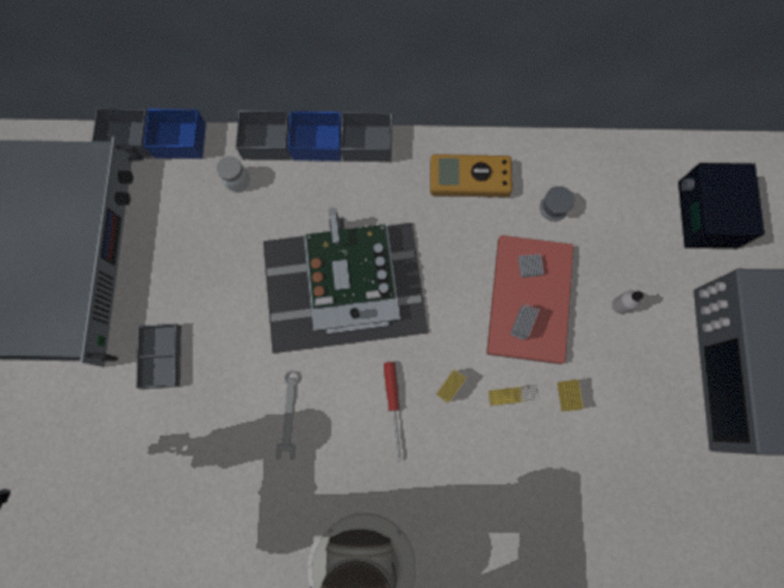

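View pics/s0.png

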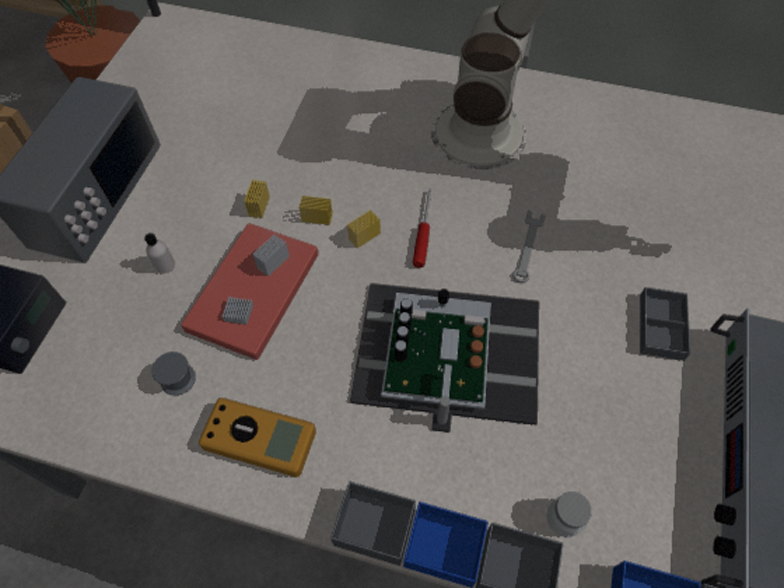

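```bash
python3 - <<'E'
from h import *
t=np.load('pics/t0.npz')['p'];s=np.load('pics/s0.npz')['p']
def en(p,x0,y0,x1,y1,k): return cv2.resize(p[y0:y1,x0:x1],None,fx=k,fy=k,interpolation=cv2.INTER_CUBIC)
def cat(a,b):
    H=max(a.shape[0],b.shape[0]);f=lambda i:np.pad(i,((0,H-i.shape[0]),(0,0),(0,0)));return np.hstack([f(a),f(b)])
g=lambda i:np.clip(i*1.5,0,255).astype(np.uint8)
show(g(cat(en(t,210,145,290,245,5),en(s,265,195,360,310,4.2))),'c1')
show(g(cat(en(t,345,165,415,262,5),en(s,128,155,230,258,4))),'c2')
E
```

```text
(no output)
```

View pics/c1.png

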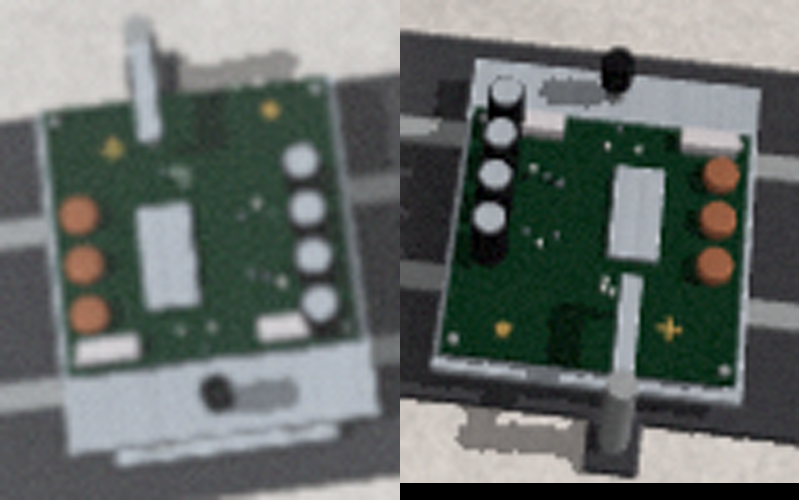

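View pics/c2.png

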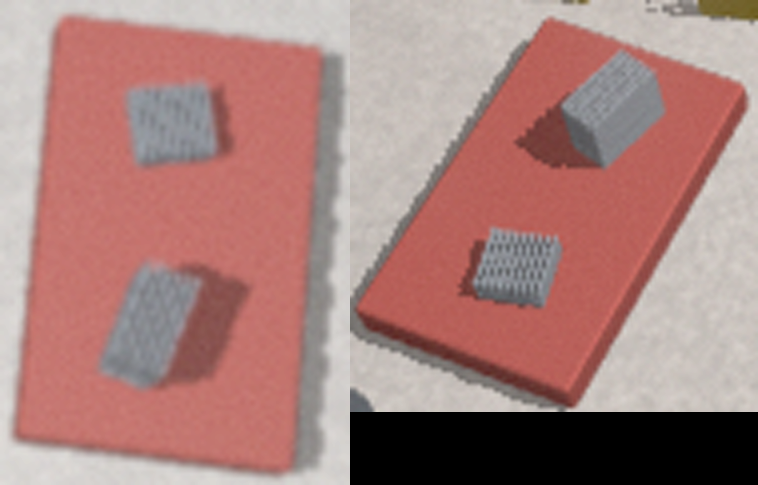

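```bash
cat > fit.py <<'E'
from h import *
from scipy.optimize import least_squares
L=lambda x,y:('top',210+x/5,145+y/5)
R=lambda x,y:('scene',265+(x-400)/4.2,195+y/4.2)
caps=[(34,-64),(6,-64),(-22,-64),(-50,-64)]
F=[((82,-50,50.5),L(270,110)),((70,45,50.5),L(113,148)),((0,20,56.5),L(168,255)),((-88,0,82.5),L(216,388)),
((82,-50,50.5),R(503,329)),((70,45,50.5),R(669,328)),((0,20,56.5),R(636,214)),((-88,0,82.5),R(617,60))]
for c,a,b in zip(caps,[(300,160),(306,209),(313,256),(319,304)],[(489,218),(494,176),(500,133),(507,92)]):
    F+=[((*c,95.5),L(*a)),((*c,95.5),R(*b))]
def tw(p,q): c,s=np.cos(p[2]),np.sin(p[2]); return np.array([p[0]+(c*q[0]-s*q[1])/1e3,p[1]+(s*q[0]+c*q[1])/1e3,q[2]/1e3])
def fit(F):
    f=lambda p:np.concatenate([pix(i[0],tw(p,q))-i[1:] for q,i in F])
    r=least_squares(f,[.55,.05,0],loss='soft_l1');return r.x,f(r.x).reshape(-1,2)
if __name__=='__main__':
    for cam in('top','scene',''):
        p,e=fit([k for k in F if cam in k[1][0]]);print(cam,p,np.degrees(p[2]));
    print(e.round(1))
    for cam,(u0,v0,u1,v1) in (('top',(345,165,415,262)),('scene',(128,155,230,258))):
        d=np.load('pics/%s0.npz'%cam[0])['d']
        P=np.array([world(cam,u,v,d=d[v,u]) for v in range(v0,v1) for u in range(u0,u1)])
        for lo,hi in((.06,.09),(.041,.055)):
            m=P[(P[:,2]>lo)&(P[:,2]<hi)];
            if lo>.05: m=m[m[:,2]>.072]
            if len(m)>5: print(cam,len(m),np.median(m[:,2]),cv2.minAreaRect((m[:,:2]*1e3).astype(np.float32)),m[:,:2].mean(0))
    t=np.load('pics/t0.npz')['p'];s=np.load('pics/s0.npz')['p']
    g=lambda i,x0,y0,x1,y1,k:np.clip(cv2.resize(i[y0:y1,x0:x1],None,fx=k,fy=k,interpolation=cv2.INTER_CUBIC)*2.,0,255).astype(np.uint8)
    show(np.hstack([g(t,230,145,264,193,12)[:570],g(s,292,250,324,297.5.__int__()+1,12)[:570]]),'c3')
E
python3 fit.py
```

```text
top [0.57443031 0.04110098 0.14894241] 8.533771648505443
scene [0.57839687 0.04439044 0.15270006] 8.749069113449627
 [0.57642089 0.04298183 0.15190816] 8.703696707638873
[[-0.7 -0.6]
 [-0.7 -0.4]
 [-0.9 -0.7]
 [-0.8 -0.5]
 [-0.4 -0.6]
 [-0.4 -0.5]
 [-0.3 -1.3]
 [-0.2 -0.8]
 [-0.5 -0.6]
 [-0.4 -0.8]
 [-0.5 -1. ]
 [-0.2 -1.1]
 [-0.6 -0.9]
 [-0.3 -0.9]
 [-0.5 -0.9]
 [-0.6 -0.9]]Traceback (most recent call last):
  File "fit.py", line 20, in <module>
    P=np.array([world(cam,u,v,d=d[v,u]) for v in range(v0,v1) for u in range(u0,u1)])
                ~~~~~^^^^^^^^^^^^^^^^^^
  File "h.py", line 11, in world
    c=env.camera_params(name);K,T=np.array(c['K']),np.array(c['T'])
ValueError: time passes only in moves, steps and waits
```

```bash
sed -i 's/^def snap/import functools\n_cp={n:env.camera_params(n) for n in ("top","scene")}\ndef snap/; s/env.camera_params(name)/_cp[name]/' h.py
sed -i "s/210+x\/5,145+y\/5/209.6+x\/5,144.6+y\/5/; s/265+(x-400)\/4.2,195+y\/4.2/264.62+(x-400)\/4.2,194.62+y\/4.2/; s/297.5.__int__()+1/298/" fit.py
python3 fit.py
```

```text
top [0.57558947 0.04227937 0.14906228] 8.54063976176006
scene [0.57763106 0.04322795 0.15292877] 8.762173218782705
 [0.57665349 0.04279886 0.15165664] 8.689285274780511
[[-0.2 -0.3]
 [-0.2 -0. ]
 [-0.4 -0.4]
 [-0.4 -0.2]
 [-0.1 -0.2]
 [-0.1 -0. ]
 [-0.  -0.8]
 [ 0.1 -0.4]
 [-0.  -0.3]
 [-0.1 -0.4]
 [ 0.  -0.7]
 [ 0.1 -0.6]
 [-0.1 -0.6]
 [-0.  -0.4]
 [-0.1 -0.6]
 [-0.4 -0.4]]
top 145 0.07954499344776123 ((478.43182373046875, -315.3446960449219), (30.582353591918945, 60.319339752197266), 67.9515151977539) [ 0.4779023  -0.31522658]
top 209 0.047606376546283746 ((538.309326171875, -327.106689453125), (50.277828216552734, 183.17172241210938), 82.29867553710938) [ 0.5818381  -0.33132579]
scene 234 0.0778853790331423 ((480.4782409667969, -313.1207275390625), (33.39640426635742, 62.551021575927734), 68.26080322265625) [ 0.48105    -0.31366314]
scene 329 0.046610644432406145 ((597.49365234375, -333.7783203125), (56.23389434814453, 290.8589172363281), 75.3602066040039) [ 0.58848898 -0.33242143]
```

View pics/c3.png

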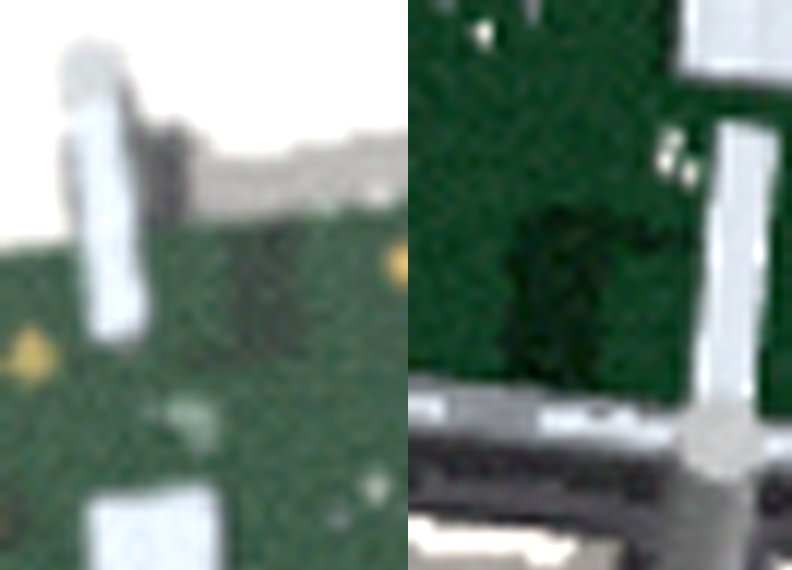

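```bash
cat > q.py <<'E'
from fit import *
ps={c:fit([k for k in F if c in k[1][0]])[0] for c in('top','scene')}
def car(i,z):
    p=ps[i[0]];w=world(*i,z=z/1e3)[:2]-p[:2];c,s=np.cos(p[2]),np.sin(p[2]);return (np.array([c*w[0]+s*w[1],-s*w[0]+c*w[1]])*1e3).round(1)
A=lambda x,y:('top',229.54+x/12,144.54+y/12)
B=lambda x,y:('scene',291.54+(x-408)/12,249.54+y/12)
if __name__=='__main__':
    print('bar end top',car(A(118,340),95),car(A(118,340),85),car(B(748,124),95))
    print('bar sides',car(A(85,300),95),car(A(146,300),95),car(B(706,260),95),car(B(768,260),95))
    print('bar post end',car(A(92,60),95),car(B(722,440),95))
    print('shadow bar end L/R',car(B(515,212),50.5),car(B(600,205),50.5),car(A(238,355),50.5),car(A(298,355),50.5))
    print('pin shadow',car(B(620,237),50.5),car(B(690,238),50.5))
    print('handle shadow end',car(L(297,390),38.5),car(R(542,92),38.5))
    for c in ps:
      d=np.load('pics/%s0.npz'%c[0])['d']
      for X in range(60,120,4):
        # search depth at bar centreline
        pass
    print(np.load('pics/t0.npz')['d'][165:180,232:246].round(3))
E
python3 q.py
```

```text
bar end top [56.8 20.3] [60.2 21. ] [58.6 19.8]
bar sides [67.7 27. ] [65.8 12.6] [88.3 14.1] [86.9 26. ]
bar post end [127.7  19. ] [124.8  20.2]
shadow bar end L/R [ 62.9 -24.4] [59.3 -7.4] [64.4 -5.4] [ 62.5 -20.1]
pin shadow [65.8 -2.7] [64.3 11.4]
handle shadow end [-85.6 -45. ] [-85.6 -44.7]
[[1.274 1.221 1.22  1.224 1.223 1.174 1.177 1.17  1.177 1.18  1.221 1.22
  1.221 1.219]
 [1.223 1.219 1.219 1.219 1.222 1.173 1.173 1.174 1.175 1.176 1.219 1.219
  1.22  1.222]
 [1.22  1.218 1.22  1.22  1.215 1.169 1.171 1.173 1.171 1.177 1.22  1.219
  1.219 1.218]
 [1.222 1.213 1.214 1.216 1.219 1.222 1.173 1.172 1.171 1.175 1.218 1.219
  1.221 1.214]
 [1.219 1.221 1.22  1.214 1.221 1.216 1.172 1.168 1.17  1.17  1.223 1.223
  1.219 1.219]
 [1.221 1.221 1.218 1.217 1.217 1.218 1.168 1.174 1.171 1.173 1.217 1.217
  1.215 1.216]
 [1.216 1.217 1.215 1.214 1.213 1.218 1.171 1.173 1.168 1.174 1.215 1.216
  1.219 1.217]
 [1.214 1.216 1.215 1.215 1.213 1.219 1.172 1.171 1.169 1.167 1.213 1.212
  1.218 1.217]
 [1.214 1.216 1.213 1.211 1.218 1.217 1.174 1.174 1.178 1.178 1.216 1.216
  1.211 1.22 ]
 [1.215 1.211 1.214 1.214 1.217 1.219 1.217 1.215 1.192 1.197 1.213 1.214
  1.215 1.212]
 [1.216 1.215 1.212 1.216 1.215 1.214 1.213 1.213 1.216 1.214 1.213 1.216
  1.213 1.216]
 [1.217 1.213 1.215 1.212 1.211 1.216 1.215 1.215 1.215 1.209 1.214 1.215
  1.211 1.215]
 [1.212 1.212 1.211 1.212 1.214 1.213 1.213 1.21  1.209 1.215 1.216 1.215
  1.215 1.213]
 [1.213 1.212 1.215 1.211 1.213 1.212 1.213 1.211 1.211 1.211 1.213 1.212
  1.208 1.212]
 [1.211 1.212 1.212 1.212 1.213 1.212 1.212 1.209 1.213 1.21  1.208 1.21
  1.208 1.208]]
```

Request:
{"name": "step_arm", "arguments": {
  "series": [
    [[0,0,0],[0,0,-5.9],85],
    [[0,0,0],[0,0,-5.9],85],
    [[0,0,0],[0,0,-5.9],85],
    [[0,0,0],[0,0,-5.8],85]
  ],
  "squeeze": 40
}}

```text
clock: 0.6
eef_pos: [0.1598, 0.6038, 0.2386]
tcp_rot: [3.131, 0.242, -0.001]
ft_force: [-0.3, 0.4, 0.3]
opening: 0.0851
finger_force: 0.0
```

Request:
{"name": "step_arm", "arguments": {
  "series": [
    [[10,25,0],[0,0,0],85],
    [[20,51,0],[0,0,0],85],
    [[20,51,0],[0,0,0],85],
    [[20,51,0],[0,0,0],85],
    [[20,51,0],[0,0,0],85],
    [[20,51,0],[0,0,0],85],
    [[20,51,0],[0,0,0],85],
    [[20,51,0],[0,0,0],85],
    [[20,51,0],[0,0,0],85],
    [[20,51,0],[0,0,0],85],
    [[20,51,0],[0,0,0],85],
    [[20,51,0],[0,0,0],85]
  ]
}}

```text
clock: 2.1
eef_pos: [0.4761, 0.0578, 0.2392]
tcp_rot: [-3.132, -0.238, 0.0]
ft_force: [0.6, 0.3, 0.5]
opening: 0.0851
finger_force: 0.0
```

```bash
cat > err.py <<'E'
import sys; from h import *
from scipy.spatial.transform import Rotation as Ro
# usage: err.py x y z yaw(deg) -> remaining move in tool axes (mm), turn (deg tool)
s=env.read_state();R=Ro.from_rotvec(s['tcp_rot']);M=R.as_matrix()
print('clk',s['clock'],'pos',s['eef_pos'].round(4),'yaw',np.degrees(np.arctan2(M[1,0],M[0,0])).round(2),'z',M[:,2].round(4),'F',s['ft_force'].round(1),'open',round(s['opening']*1e3,1),'ff',round(s['finger_force'],1))
if len(sys.argv)>4:
    x,y,z,a=map(float,sys.argv[1:5]);D=Ro.from_euler('z',a,degrees=True)*Ro.from_euler('x',180,degrees=True)
    print('turn',np.degrees((R.inv()*D).as_rotvec()).round(2),'shift in now-axes',(M.T@(np.array([x,y,z])-s['eef_pos'])*1e3).round(1),'in target axes',(D.as_matrix().T@(np.array([x,y,z])-s['eef_pos'])*1e3).round(1))
E
python3 err.py .4897 .0295 .239 8.69
python3 - <<'E'
from fit import *
k=1/1.4
T=lambda x,y:('top',x/1.4-.14,y/1.4-.14);S=lambda x,y:('scene',x/1.4-.14,y/1.4-.14)
G=[((125,165,10),T(264,240)),((125,-165,10),T(413,223)),((-125,-165,10),T(428,331)),((-125,165,10),T(273,351)),
((-125,-165,10),S(370,284)),((-125,165,10),S(539,299)),((125,165,10),S(537,422)),((125,-165,10),S(350,404))]
for c in('top','scene'):
    b,e=fit([g for g in G if c in g[1][0]]);p=fit([g for g in F if c in g[1][0]])[0]
    w=p[:2]-b[:2];a=p[2];print(c,b,np.degrees(b[2]),'carriage in base',1e3*(np.cos(a)*w[0]+np.sin(a)*w[1]),1e3*(-np.sin(a)*w[0]+np.cos(a)*w[1]));print(e.round(1).tolist())
E
```

```text
clk 2.1 pos [0.4761 0.0578 0.2392] yaw 8.68 z [-1.e-04  1.e-04 -1.e+00] F [0.6 0.3 0.5] open 85.1 ff 0.0
turn [-0.01  0.   -0.01] shift in now-axes [ 9.2 30.1  0.2] in target axes [ 9.2 30.1  0.2]
top [0.56141813 0.05684795 0.14555349] 8.339600443077918 carriage in base 11.850593860015662 -16.511629106905183
[[-0.3, -0.7], [0.1, -1.4], [0.6, 0.9], [-0.4, 0.7]]
scene [0.5625545  0.06159859 0.16436989] 9.417700996571499 carriage in base 12.102134498471854 -20.452901798580392
[[-0.7, -0.3], [-0.5, 0.3], [1.1, 0.6], [0.2, -0.7]]
```

Request:
{"name": "step_arm", "arguments": {
  "series": [
    [[9.2,30.1,10],[0,0,0],85],
    [[0,0,30],[0,0,0],85],
    [[0,0,40],[0,0,0],85],
    [[0,0,40],[0,0,0],85],
    [[0,0,30],[0,0,0],85],
    [[0,0,20],[0,0,0],85],
    [[0,0,10],[0,0,0],85],
    [[0,0,0],[0,0,0],85]
  ]
}}

```text
clock: 3.1
eef_pos: [0.489, 0.0311, 0.0589]
tcp_rot: [3.132, 0.238, -0.002]
ft_force: [-1.6, -0.3, -0.6]
opening: 0.0848
finger_force: 0.0
```

```bash
python3 err.py .4897 .0295 .059 8.69; python3 - <<'E'
from h import *
t,_=snap('top','t1');s,_=snap('scene','s1')
g=lambda i,x0,y0,x1,y1,k:np.clip(cv2.resize(i[y0:y1,x0:x1],None,fx=k,fy=k,interpolation=cv2.INTER_CUBIC)*1.5,0,255).astype(np.uint8)
show(np.hstack([g(t,205,145,295,255,5)[:483],g(s,270,180,350,318,3.5)[:483]]),'c4')
E
```

```text
clk 3.1 pos [0.489  0.0311 0.0589] yaw 8.67 z [-1.3e-03 -5.0e-04 -1.0e+00] F [-1.6 -0.3 -0.6] open 84.8 ff 0.0
turn [ 0.02  0.08 -0.02] shift in now-axes [ 0.4  1.7 -0.1] in target axes [ 0.4  1.7 -0.1]
```

View pics/c4.png

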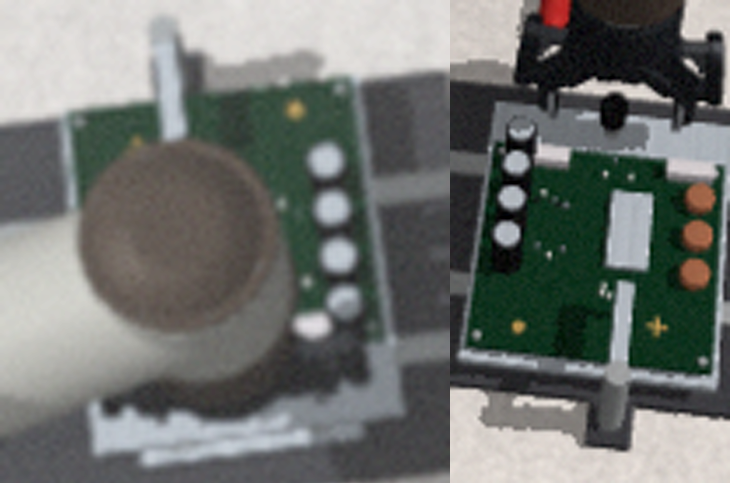

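Request:
{"name": "step_arm", "arguments": {
  "series": [
    [[0.4,1.2,0],[0,0,0],40],
    [[0,0,0],[0,0,0],15],
    [[0,0,0],[0,0,0],12],
    [[0,0,0],[0,0,0],12],
    [[0,0,0],[0,0,0],12],
    [[0,0,0],[0,0,0],12]
  ],
  "squeeze": 40
}}

```text
clock: 3.95
eef_pos: [0.4899, 0.0301, 0.0596]
tcp_rot: [3.133, 0.238, 0.0]
ft_force: [-1.5, -0.0, 5.2]
opening: 0.0189
finger_force: 39.0
```

```bash
python3 err.py .4897 .0295 .059 8.69; python3 - <<'E'
from h import *
from fit import fit,F,tw
print(tw(fit(F)[0],(-88,0,0)))
E
```

```text
clk 3.95 pos [0.4899 0.0301 0.0596] yaw 8.68 z [ 3.e-04  0.e+00 -1.e+00] F [-1.5 -0.   5.2] open 18.9 ff 39.0
turn [ 0.   -0.01 -0.01] shift in now-axes [-0.3  0.6  0.6] in target axes [-0.3  0.6  0.6]
[0.48966354 0.02950418 0.        ]
```

Request:
{"name": "step_arm", "arguments": {
  "series": [
    [[-1,-3,0],[0,0,0],12],
    [[-2,-7,0],[0,0,0],12],
    [[-2,-8,0],[0,0,0],12],
    [[-2,-8,0],[0,0,0],12],
    [[-2,-8,0],[0,0,0],12],
    [[-2,-8,0],[0,0,0],12],
    [[-2,-8,0],[0,0,0],12],
    [[-2,-8,0],[0,0,0],12],
    [[-2,-7,0],[0,0,0],12],
    [[-1,-4.5,0],[0,0,0],12],
    [[0,0,0],[0,0,0],12],
    [[0,0,0],[0,0,0],12]
  ]
}}

```text
clock: 5.45
eef_pos: [0.4614, 0.0972, 0.0596]
tcp_rot: [-3.132, -0.238, -0.001]
ft_force: [0.6, 1.8, 5.9]
opening: 0.0192
finger_force: 39.6
```

```bash
python3 err.py .4897 .0295 .059 8.69; python3 - <<'E'
from h import *
t,_=snap('top','t2');s,_=snap('scene','s2')
g=lambda i,x0,y0,x1,y1,k:np.clip(cv2.resize(i[y0:y1,x0:x1],None,fx=k,fy=k,interpolation=cv2.INTER_CUBIC)*1.7,0,255).astype(np.uint8)
show(np.hstack([g(t,220,150,270,210,8)[:480],g(s,290,255,340,315,8)[:480]]),'c5')
E
```

```text
clk 5.45 pos [0.4614 0.0972 0.0596] yaw 8.7 z [ 4.e-04  1.e-03 -1.e+00] F [0.6 1.8 5.9] open 19.2 ff 39.6
turn [-0.05 -0.03  0.01] shift in now-axes [17.7 71.2  0.5] in target axes [17.7 71.1  0.6]
```

View pics/c5.png

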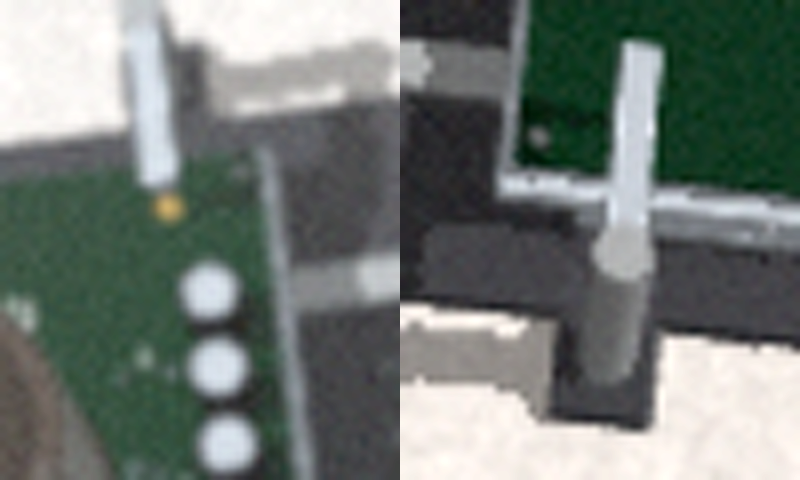

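```bash
python3 - <<'E'
from q import *
C=lambda x,y:('top',219.56+x/8,149.56+y/8)
for n,(u0,v0,u1,v1) in(('t0',(255,160,272,172)),('t2',(236,172,246,180))):
    p=np.load('pics/%s.npz'%n)['p'].astype(float)[v0:v1,u0:u1]
    w=np.clip(p[...,0]-p[...,2]-40,0,None);w*=p[...,0]>p[...,1]+10;V,U=np.mgrid[v0:v1,u0:u1];u,v=(w*U).sum()/w.sum(),(w*V).sum()/w.sum()
    print(n,u,v,car(('top',u,v),50.5))
print('bar centreline',car(C(150,120),95),car(C(146,80),95))
s=np.load('pics/s2.npz')['p'];D=lambda x,y:('scene',289.56+(x-400)/8,254.56+y/8)
print('scene bar',car(D(642,43),95),car(D(636,120),95),'board corner(100,-85)->',car(D(515,172),50.5))
for r in range(296,289,-1): pass
t=np.load('pics/t2.npz')['p'];print(t[168:180,234:246].sum(2))
E
```

```text
t0 263.5 166.42307692307693 [ 82.8 -49.6]
t2 240.5151515151515 175.45454545454547 [63.7 20.9]
bar centreline [81.9 20.6] [97.1 20.5]
scene bar [58.7 19.7] [83.4 19.9] board corner(100,-85)-> [ 84.9 -13.7]
[[177 180 221 313 383 397 389 329 215 178 178 171]
 [179 177 202 303 384 395 393 361 237 159 176 157]
 [168 162 193 286 388 402 403 372 236 137 139 139]
 [137 141 163 270 380 397 393 352 209 123 132 120]
 [122 132 153 255 358 363 326 276 177 130 129 134]
 [130 125 140 165 222 249 239 206 153 121 130 131]
 [133 137 123 121 144 188 233 215 169 124 117 118]
 [132 125 119 130 140 192 275 267 210 138 129 111]
 [120 133 129 127 141 186 258 262 211 145 110 122]
 [127 128 121 120 129 147 191 197 164 126 114 134]
 [128 113 132 120 128 138 137 135 124 130 138 130]
 [126 124 134 118 118 126 124 112 133 136 118 123]]
```

Request:
{"name": "step_arm", "arguments": {
  "series": [
    [[0.2,0.8,0],[0,0,0],12],
    [[0,0,0],[0,0,0],12],
    [[0,0,0],[0,0,0],12],
    [[0,0,0],[0,0,0],12],
    [[0,0,0],[0,0,0],12],
    [[0,0,0],[0,0,0],12],
    [[0,0,0],[0,0,0],12],
    [[0,0,0],[0,0,0],12],
    [[0,0,0],[0,0,0],12],
    [[0,0,0],[0,0,0],12],
    [[0,0,0],[0,0,0],12],
    [[0,0,0],[0,0,0],12]
  ]
}}

```text
clock: 7.05
eef_pos: [0.4616, 0.0962, 0.0596]
tcp_rot: [-3.132, -0.238, -0.0]
ft_force: [-0.4, 1.4, 6.4]
opening: 0.0187
finger_force: 39.6
```

Request:
{"name": "step_arm", "arguments": {
  "series": [
    [[0.5,4,0],[0,0,0],12],
    [[1,8,0],[0,0,0],12],
    [[1.5,10,0],[0,0,0],12],
    [[1.5,11,0],[0,0,0],12],
    [[1.5,11,0],[0,0,0],12],
    [[1.5,11,0],[0,0,0],12],
    [[1.5,11,0],[0,0,0],12],
    [[1.5,11,0],[0,0,0],12],
    [[1,10,0],[0,0,0],12],
    [[0.5,8,0],[0,0,0],12],
    [[0,0,0],[0,0,0],12],
    [[0,0,0],[0,0,0],12]
  ]
}}

```text
clock: 8.55
eef_pos: [0.4871, 0.0032, 0.0596]
tcp_rot: [3.132, 0.237, -0.003]
ft_force: [-0.8, -2.6, 8.2]
opening: 0.0189
finger_force: 39.9
```

```bash
python3 err.py .4897 .0295 .059 8.69; python3 - <<'E'
from q import *
t,_=snap('top','t3');s,_=snap('scene','s3')
g=lambda i,x0,y0,x1,y1,k:np.clip(cv2.resize(i[y0:y1,x0:x1],None,fx=k,fy=k,interpolation=cv2.INTER_CUBIC)*1.7,0,255).astype(np.uint8)
show(np.hstack([g(t,220,150,270,210,8)[:480],g(s,290,255,340,315,8)[:480]]),'c6')
E
```

```text
clk 8.55 pos [0.4871 0.0032 0.0596] yaw 8.67 z [-1.8e-03 -5.0e-04 -1.0e+00] F [-0.8 -2.6  8.2] open 18.9 ff 39.9
turn [ 0.01  0.11 -0.02] shift in now-axes [  6.6 -25.6   0.5] in target axes [  6.6 -25.6   0.6]
```

View pics/c6.png

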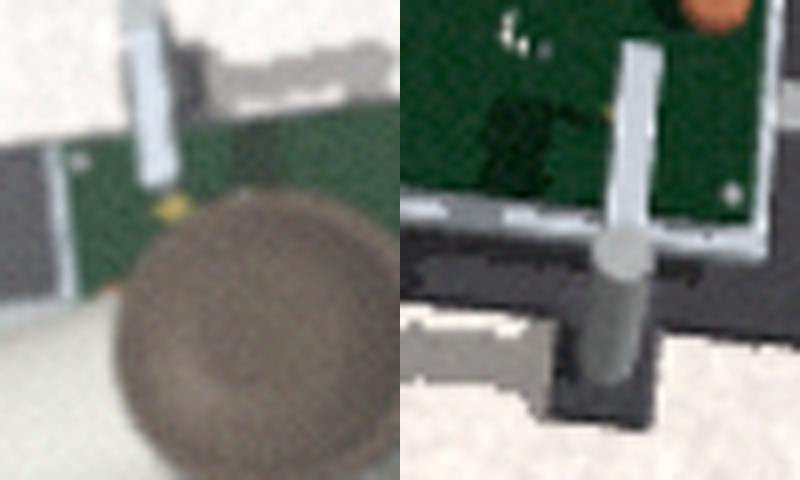

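```bash
python3 - <<'E'
from q import *
D=lambda x,y:('scene',289.56+(x-400)/8,254.56+y/8)
print('arm',car(D(609,113),50.5),'shadow',car(D(570,116),50.5),car(D(590,118),50.5),'barshadow end',car(D(500,102),50.5),car(D(550,98),50.5))
p=np.load('pics/s3.npz')['p'].astype(int).sum(2);print(p[262:276,302:320])
E
```

```text
arm [62.3 12.8] shadow [64.7  1.1] [64.6  7.2] barshadow end [ 62.7 -20.5] [59.5 -5.5]
[[ 63  60  58  92  61  96  93  57  57  59  50  46  59  69  60 153 358 364]
 [ 64  61  67  68  68  60  59  56  54  71  69  57  49  58  84 182 365 359]
 [ 54  67  47  66  63  67  50  69  64  59  62  68  64  48  88 226 364 362]
 [ 57  62  47  70  69  46  57  55  61  55  69  69  56  55  87 249 364 361]
 [ 63  45  49  61  68  62  64  69  53  64  54  56  54  48 111 269 367 359]
 [ 30  48  41  41  43  38  50  67  55  59  53  68  67  62 132 336 364 362]
 [ 42  35  46  25  42  40  24  48  27  38  65  52  65 108 192 372 368 371]
 [ 34  26  42  45  33  48  28  34  25  26  36  50  57  90 216 382 368 367]
 [ 34  33  36  49  28  35  31  64  67  37  42  30  56  50 167 388 367 367]
 [ 42  26  47  33  35  41  39  55  58  74  56  47  51  59 165 402 369 373]
 [ 39  46  46  30  37  25  33  62  59  51  49  50  60  72 170 371 365 368]
 [ 36  30  18  45  32  18  47  52  64  65  59  62  52  77 167 370 369 370]
 [ 29  37  28  32  26  53  59  78  63  66  64  67  67  97 214 370 365 368]
 [ 54  26  30  38  39  34  59  47  61  58  55  54  58  90 239 371 375 367]]
```

Request:
{"name": "step_arm", "arguments": {
  "series": [
    [[0.9,-0.7,0],[0,0,0],12],
    [[0,0,0],[0,0,0],12],
    [[0,0,0],[0,0,0],12]
  ]
}}

```text
clock: 9.02
eef_pos: [0.4876, 0.004, 0.0596]
tcp_rot: [3.132, 0.237, -0.004]
ft_force: [-1.9, -1.6, 9.6]
opening: 0.0188
finger_force: 40.0
```

Request:
{"name": "step_arm", "arguments": {
  "series": [
    [[0.2,0,0],[0,0,0],12],
    [[0,0,0],[0,0,0],12],
    [[0,0,0],[0,0,0],12],
    [[0,0,0],[0,0,0],12],
    [[0,0,0],[0,0,0],12],
    [[0,0,0],[0,0,0],12],
    [[0,0,0],[0,0,0],12],
    [[0,0,0],[0,0,0],12],
    [[0,0,0],[0,0,0],12],
    [[0,0,0],[0,0,0],12],
    [[0,0,0],[0,0,0],12]
  ]
}}

```text
clock: 10.4
eef_pos: [0.4876, 0.004, 0.0596]
tcp_rot: [3.132, 0.237, -0.004]
ft_force: [-1.7, -1.4, 9.1]
opening: 0.0185
finger_force: 40.0
```

Request:
{"name": "step_arm", "arguments": {
  "series": [
    [[0,0,0],[0,0,0],30],
    [[0,0,0],[0,0,0],60],
    [[0,0,0],[0,0,0],60],
    [[0,0,0],[0,0,0],60],
    [[0,0,-10],[0,0,0],60],
    [[0,0,-30],[0,0,0],60],
    [[0,0,-40],[0,0,0],60],
    [[0,0,-40],[0,0,0],60],
    [[0,0,-40],[0,0,0],60],
    [[0,0,-20],[0,0,0],60]
  ]
}}

```text
clock: 11.65
eef_pos: [0.4898, 0.0041, 0.2427]
tcp_rot: [-3.132, -0.238, -0.008]
ft_force: [0.0, -0.1, -1.3]
opening: 0.0603
finger_force: 0.0
```

```bash
python3 err.py .4794 -.3142 .239 -22
```

```text
clk 11.65 pos [0.4898 0.0041 0.2427] yaw 8.68 z [ 0.0049  0.0013 -1.    ] F [ 0.  -0.1 -1.3] open 60.3 ff 0.0
turn [-0.11 -0.27 30.68] shift in now-axes [-58.3 313.1   3.2] in target axes [109.6 299.    3.7]
```

Request:
{"name": "step_arm", "arguments": {
  "series": [
    [[0,0,0],[0,0,7.7],70],
    [[0,0,0],[0,0,7.7],70],
    [[0,0,0],[0,0,7.7],70],
    [[0,0,0],[0,0,7.6],70],
    [[12,37,0],[0,0,0],70],
    [[14,37,0],[0,0,0],70],
    [[14,37,0],[0,0,0],70],
    [[14,37,0],[0,0,0],70],
    [[14,37,0],[0,0,0],70],
    [[14,37,0],[0,0,0],70],
    [[14,37,0],[0,0,0],70],
    [[14,37,0],[0,0,0],70]
  ]
}}

```text
clock: 13.15
eef_pos: [0.4797, -0.3129, 0.2401]
tcp_rot: [3.084, -0.6, 0.001]
ft_force: [0.0, 1.0, -0.4]
opening: 0.0697
finger_force: 0.0
```

```bash
cat > fit2.py <<'E'
from fit import *
def rect(cam,fn,lo,hi,box):
    d=np.load('pics/%s.npz'%fn)['d'];u0,v0,u1,v1=box
    P=np.array([world(cam,u,v,d=d[v,u]) for v in range(v0,v1) for u in range(u0,u1) if d[v,u]>0])
    m=P[(P[:,2]>lo)&(P[:,2]<hi)];return m
E
python3 err.py .4794 -.3142 .239 -22; python3 - <<'E'
from h import *
t,_=snap('top','t4');s,_=snap('scene','s4')
g=lambda i,x0,y0,x1,y1,k:np.clip(cv2.resize(i[y0:y1,x0:x1],None,fx=k,fy=k,interpolation=cv2.INTER_CUBIC)*1.5,0,255).astype(np.uint8)
show(np.hstack([g(t,205,145,295,265,5)[:600],g(s,250,190,335,335,4)[:600]]),'c7')
E
```

```text
clk 13.15 pos [ 0.4797 -0.3129  0.2401] yaw -22.04 z [ 8.e-04 -2.e-04 -1.e+00] F [ 0.   1.  -0.4] open 69.7 ff 0.0
turn [-0.01 -0.04 -0.04] shift in now-axes [0.2 1.3 1.1] in target axes [0.2 1.3 1.1]Traceback (most recent call last):
  File "<stdin>", line 4, in <module>
    return _nx.concatenate(arrs, 1, dtype=dtype, casting=casting)
           ~~~~~~~~~~~~~~~^^^^^^^^^^^^^^^^^^^^^^^^^^^^^^^^^^^^^^^
ValueError: all the input array dimensions except for the concatenation axis must match exactly, but along dimension 0, the array at index 0 has size 600 and the array at index 1 has size 580
```

```bash
python3 - <<'E'
from h import *
t=np.load('pics/t4.npz')['p'];s=np.load('pics/s4.npz')['p']
g=lambda i,x0,y0,x1,y1,k:np.clip(cv2.resize(i[y0:y1,x0:x1],None,fx=k,fy=k,interpolation=cv2.INTER_CUBIC)*1.5,0,255).astype(np.uint8)
show(np.hstack([g(t,215,145,295,265,5)[:580],g(s,255,190,335,335,4)[:580]]),'c7')
E
```

```text
(no output)
```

View pics/c7.png

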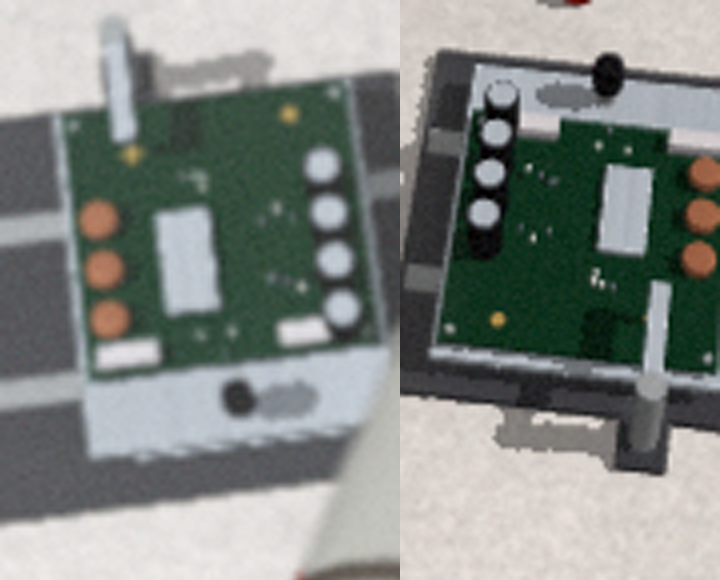

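Request:
{"name": "step_arm", "arguments": {
  "series": [
    [[0.2,1.3,20],[0,0,0],70],
    [[0,0,40],[0,0,0],70],
    [[0,0,40],[0,0,0],70],
    [[0,0,40],[0,0,0],70],
    [[0,0,0],[0,0,0],70],
    [[0,0,0],[0,0,0],70]
  ]
}}

```text
clock: 14.0
eef_pos: [0.4809, -0.3132, 0.1012]
tcp_rot: [3.083, -0.599, 0.004]
ft_force: [-0.3, -0.4, 0.0]
opening: 0.07
finger_force: 0.0
```

Request:
{"name": "step_arm", "arguments": {
  "series": [
    [[-0.5,1,15],[0,0,0],70],
    [[0,0,20],[0,0,0],70],
    [[0,0,14],[0,0,0],70],
    [[0,0,0],[0,0,0],70],
    [[0,0,0],[0,0,0],70]
  ]
}}

```text
clock: 14.62
eef_pos: [0.4794, -0.3139, 0.0509]
tcp_rot: [3.083, -0.6, 0.002]
ft_force: [0.4, 0.1, 0.4]
opening: 0.0698
finger_force: 0.0
```

```bash
cat > car2.py <<'E'
from fit import *
L2=lambda x,y:('top',214.6+x/5,144.6+y/5)
R2=lambda x,y:('scene',254.625+(x-400)/4,189.625+y/4)
F2=[((82,-50,50.5),L2(289,114)),((70,45,50.5),L2(132,155)),((0,20,56.5),L2(187,261)),((-88,0,82.5),L2(239,397)),
((82,-50,50.5),R2(498,319)),((0,20,56.5),R2(626,209)),((-88,0,82.5),R2(607,68))]
for c,a,b in zip(caps,[(322,165),(328,212),(335,260),(342,308)],[(484,212),(490,171),(496,133),(502,95)]):
    F2+=[((*c,95.5),L2(*a)),((*c,95.5),R2(*b))]
for cam in('top','scene',''):
    p0=fit([k for k in F if cam in k[1][0]])[0];p,e=fit([k for k in F2 if cam in k[1][0]]);w=(p-p0)[:2]*1e3;a=.1517
    print(cam,p,np.degrees(p[2]),'moved',np.cos(a)*w[0]+np.sin(a)*w[1],-np.sin(a)*w[0]+np.cos(a)*w[1],'spreader',tw(p,(0,20,56.5)))
E
python3 car2.py; python3 err.py .4794 -.3142 .052 -22
```

```text
top [0.57269993 0.01578134 0.15853348] 9.083299316221952 moved -6.860703306006542 -25.757048506657704 spreader [0.56954253 0.03553054 0.0565    ]
scene [0.57518364 0.01723206 0.14919841] 8.54843923491522 moved -6.347782011770145 -25.327497431852578 spreader [0.57221073 0.03700987 0.0565    ]
 [0.57373375 0.01649242 0.15590243] 8.932551441868524 moved -6.861601199852499 -25.56309973309074 spreader [0.57062832 0.03624986 0.0565    ]
clk 14.625 pos [ 0.4794 -0.3139  0.0509] yaw -22.02 z [ 1.1e-03 -6.0e-04 -1.0e+00] F [0.4 0.1 0.4] open 69.8 ff 0.0
turn [ 0.01 -0.07 -0.02] shift in now-axes [ 0.1  0.3 -1.1] in target axes [ 0.1  0.3 -1.1]
```

Request:
{"name": "step_arm", "arguments": {
  "series": [
    [[0,0,0],[0,0,0],45],
    [[0,0,0],[0,0,0],25],
    [[0,0,0],[0,0,0],22],
    [[0,0,0],[0,0,0],22],
    [[0,0,0],[0,0,0],22],
    [[0,0,0],[0,0,0],22]
  ],
  "squeeze": 60
}}

```text
clock: 15.38
eef_pos: [0.4793, -0.3137, 0.0509]
tcp_rot: [3.084, -0.6, 0.002]
ft_force: [-1.2, 0.5, 6.2]
opening: 0.0293
finger_force: 59.6
```

```bash
python3 err.py .4794 -.3142 .052 -22
```

```text
clk 15.375 pos [ 0.4793 -0.3137  0.0509] yaw -22.01 z [ 9.e-04 -5.e-04 -1.e+00] F [-1.2  0.5  6.2] open 29.3 ff 59.6
turn [ 0.01 -0.06 -0.01] shift in now-axes [ 0.3  0.4 -1.1] in target axes [ 0.3  0.4 -1.1]
```

Request:
{"name": "step_arm", "arguments": {
  "series": [
    [[0,0,-10],[0,0,0],22],
    [[0,0,-25],[0,0,0],22],
    [[0,0,-35],[0,0,0],22],
    [[0,0,-35],[0,0,0],22],
    [[0,0,-25],[0,0,0],22],
    [[0,0,-10],[0,0,0],22],
    [[0,0,0],[0,0,-6.1],22],
    [[0,0,0],[0,0,-6.1],22],
    [[0,0,0],[0,0,-6.2],22],
    [[0,0,0],[0,0,-6.2],22],
    [[0,0,0],[0,0,-6.1],22],
    [[0,0,0],[0,0,0],22]
  ]
}}

```text
clock: 16.88
eef_pos: [0.4781, -0.3133, 0.189]
tcp_rot: [-3.131, -0.235, 0.004]
ft_force: [0.3, -0.3, -1.1]
opening: 0.0295
finger_force: 59.2
```

```bash
python3 err.py .5710 .0366 .19 8.72
```

```text
clk 16.875 pos [ 0.4781 -0.3133  0.189 ] yaw 8.58 z [-0.0025  0.0013 -1.    ] F [ 0.3 -0.3 -1.1] open 29.5 ff 59.2
turn [-0.09  0.13 -0.14] shift in now-axes [ 144.  -332.1   -0.8] in target axes [ 144.8 -331.8   -1. ]
```

Request:
{"name": "step_arm", "arguments": {
  "series": [
    [[6,-14,0],[0,0,-0.1],22],
    [[14,-32,0],[0,0,0],22],
    [[14,-32,0],[0,0,0],22],
    [[14,-32,0],[0,0,0],22],
    [[14,-32,0],[0,0,0],22],
    [[14,-32,0],[0,0,0],22],
    [[14,-32,0],[0,0,0],22],
    [[14,-32,0],[0,0,0],22],
    [[14,-32,0],[0,0,0],22],
    [[14,-32,0],[0,0,0],22],
    [[12,-30,0],[0,0,0],22],
    [[0,0,0],[0,0,0],22]
  ]
}}

```text
clock: 18.38
eef_pos: [0.5706, 0.039, 0.1899]
tcp_rot: [-3.132, -0.244, 0.001]
ft_force: [0.2, 0.0, -2.1]
opening: 0.0295
finger_force: 59.6
```

Request:
{"name": "step_arm", "arguments": {
  "series": [
    [[0,0,25],[0,0,0],22],
    [[0,0,25],[0,0,0],22],
    [[0,0,12],[0,0,0],22],
    [[0,0,10],[0,0,0],22],
    [[0,0,0],[0,0,0],22],
    [[0,0,0],[0,0,0],22],
    [[0,0,0],[0,0,0],22],
    [[0,0,0],[0,0,0],22]
  ]
}}

```text
clock: 19.38
eef_pos: [0.5708, 0.0365, 0.1188]
tcp_rot: [-3.132, -0.24, -0.001]
ft_force: [0.7, -0.7, -1.9]
opening: 0.0294
finger_force: 59.6
```

```bash
python3 err.py .5710 .0366 .0834 8.72
```

```text
clk 19.375 pos [0.5708 0.0365 0.1188] yaw 8.77 z [ 9.e-04  3.e-04 -1.e+00] F [ 0.7 -0.7 -1.9] open 29.4 ff 59.6
turn [-0.01 -0.05  0.05] shift in now-axes [ 0.2 -0.1 35.4] in target axes [ 0.2 -0.1 35.4]
```

Request:
{"name": "step_arm", "arguments": {
  "series": [
    [[0,0,12],[0,0,0],22],
    [[0,0,12],[0,0,0],22],
    [[0,0,7],[0,0,0],22],
    [[0,0,0],[0,0,0],22],
    [[0,0,0],[0,0,0],22],
    [[0,0,0],[0,0,0],22]
  ]
}}

```text
clock: 20.12
eef_pos: [0.5709, 0.0365, 0.0877]
tcp_rot: [-3.132, -0.24, -0.001]
ft_force: [-0.6, -0.1, -1.0]
opening: 0.0292
finger_force: 59.6
```

```bash
python3 err.py .5710 .0366 .0834 8.72; python3 - <<'E'
from h import *
s,_=snap('scene','s5')
c=(285,195,345,270);k=8
i=np.clip(s.astype(float)*1.7,0,255).astype(np.uint8)
show(i,'c8',c,k)
E
```

```text
clk 20.125 pos [0.5709 0.0365 0.0877] yaw 8.78 z [ 9.e-04  2.e-04 -1.e+00] F [-0.6 -0.1 -1. ] open 29.2 ff 59.6
turn [-0.01 -0.05  0.06] shift in now-axes [ 0.1 -0.   4.3] in target axes [ 0.1 -0.   4.3]
```

View pics/c8.png

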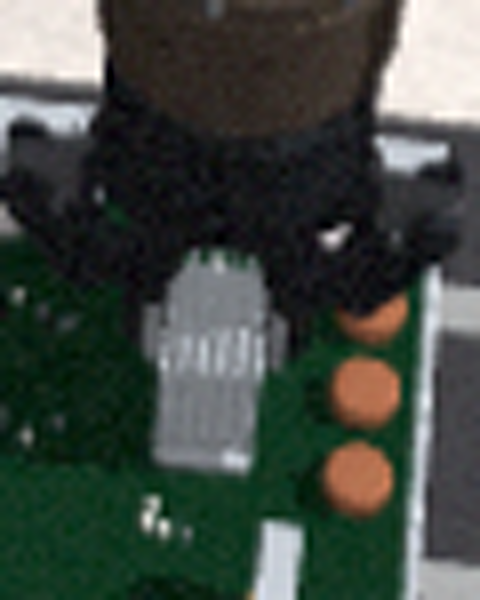

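```bash
python3 - <<'E'
from car2 import *
p=fit([k for k in F2 if 'scene' in k[1][0]])[0]
inv=lambda q:((np.array(q)-[284.56,194.56])*8).round(0)
for y in(5,35):
  print('spreader top/bottom far corner',inv(pix('scene',tw(p,(30,y,56.5)))),inv(pix('scene',tw(p,(30,y,50.5)))))
for dy in(0,30):
  for z in(66.8,116.8): print('heatsink if centred z',z,inv(pix('scene',tw(p,(30,5+dy,z)))))
  
s=np.load('pics/s5.npz')['p'].astype(int).sum(2);print(s[246:256,301:319])
E
```

```text
top [0.57269993 0.01578134 0.15853348] 9.083299316221952 moved -6.860703306006542 -25.757048506657704 spreader [0.56954253 0.03553054 0.0565    ]
scene [0.57518364 0.01723206 0.14919841] 8.54843923491522 moved -6.347782011770145 -25.327497431852578 spreader [0.57221073 0.03700987 0.0565    ]
 [0.57373375 0.01649242 0.15590243] 8.932551441868524 moved -6.861601199852499 -25.56309973309074 spreader [0.57062832 0.03624986 0.0565    ]
spreader top/bottom far corner [153. 458.] [153. 467.]
spreader top/bottom far corner [250. 469.] [249. 478.]
heatsink if centred z 66.8 [155. 444.]
heatsink if centred z 116.8 [161. 369.]
heatsink if centred z 66.8 [252. 455.]
heatsink if centred z 116.8 [262. 380.]
[[ 41  40  46  97 213 215 207 223 205 224 210 209 223 210 218 226  87  73]
 [ 36  27  32 118 203 211 200 225 197 218 210 216 219 206 229 231  69  65]
 [ 42  36  48 134 207 210 211 218 205 229 206 221 220 202 221 197  65  59]
 [ 41  32  67 151 202 197 203 218 202 223 207 222 222 215 214 157  67  66]
 [ 30  36  55 139 201 201 201 209 201 194 204 199 198 233 196 159  69  57]
 [ 22  33  53 177 224 220 228 227 230 224 213 227 300 275 225 166  72  59]
 [ 33  42  44 127 195 221 224 228 234 231 236 256 359 362 342 189  54  60]
 [ 39  48  41  58  92 111 119 128 152 173 170 183 240 253 264 121  54  61]
 [ 66  48  54  56  65  79  65  64  71  86 101  92 102 107 131  64  58  75]
 [ 65  69  51  58  50  72  63  63  69  59  73  74  65  64  72  58  57  59]]
```

Request:
{"name": "step_arm", "arguments": {
  "series": [
    [[0,0,2],[0,0,0],22],
    [[0,0,2.2],[0,0,0],22],
    [[0,0,0],[0,0,0],22],
    [[0,0,0],[0,0,0],22],
    [[0,0,0],[0,0,0],22],
    [[0,0,0],[0,0,0],22],
    [[0,0,0],[0,0,0],22],
    [[0,0,0],[0,0,0],22]
  ]
}}

```text
clock: 21.18
eef_pos: [0.5706, 0.0364, 0.0831]
tcp_rot: [3.132, 0.24, 0.0]
ft_force: [-0.2, -0.0, -1.7]
opening: 0.0292
finger_force: 59.6
```

```bash
python3 err.py .5710 .0366 .0834 8.72
```

```text
clk 21.175 pos [0.5706 0.0364 0.0831] yaw 8.77 z [ 0. -0. -1.] F [-0.2 -0.  -1.7] open 29.2 ff 59.6
turn [ 0.   -0.    0.05] shift in now-axes [ 0.4 -0.1 -0.3] in target axes [ 0.4 -0.1 -0.3]
```

Level, centred within about 0.5 mm, gap about 6 mm.

```bash
python3 -c "
from workcell import env
print(env.hand_in())"
```

```text
the job is handed in; nothing more can be done
None
```

I handed the job in at 21.2 s on the robot clock: the pointer stood over the round mark and then the cross mark for at least a second each, and the carriage was left at the cross. The heatsink is held level about 6 mm above the metal plate and centred to within about 1 mm by my camera fit. I saw no contact with the capacitors or other board parts in the pictures or force readings; the hand-in returned no verdict.

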